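# Set the flip-over stock markers right

### The arm

A 6-joint arm with a two-finger parallel gripper is mounted at the origin on the work surface; the furniture and walls round the work are solid. World frame = base frame: x ahead of the robot, y to its left, z up, the work surface at z = 0. Lengths are in m, angles in degrees, forces in N, time in s.
With the tool pointing down it reaches from about 0.35 to 0.875 m from the base axis. Payload 4.2 kg.
Tool frame: the origin (TCP) lies midway between the tips of the shut fingers; the grasp point (between the pads) lies 19 mm behind it (r.pinch_z is the distance from the TCP to the grasp point, in m); z points along the fingers, y is the line along which they close (so a half turn about z gives the same grasp; the last joint's range is limited). The gripper opens to 87 mm and grips with 3 to 60 N. Pads are 19 mm wide; open, the fingers measure 117 mm over their backs; the gripper's body (75 mm by 190 mm) begins 51 mm behind the grasp point.
Start: joints at [83.113, 22.042, 0.453, 0, -68.411, -14.817], TCP at [0.231, 0.581, 0.223] pointing down, gripper open.
Joint ranges: [-179.83, 179.83], [-69.29, 118.12], [-61.27, 80.66], [-181.25, 117.63], [-171.15, -9.14], [-177.46, 177.46]. Speed limits (degrees/s): [159.86, 159.86, 180, 180, 180, 180].

### API

Orientations are given as a 3x3 rotation matrix whose columns are the frame's x, y, z axes.
In Python, from station import r, imaging, models gives the robot as it stands. The module is installed in compiled form; this text tells all that it offers.
- The arm moves only by the tool apply_moves, never from a script. Its argument "moves" is a list of rows, each a list of 2 entries, a list of its own where there are three numbers: the shift along the tool's x, y, z in m, then the turn about the tool's z in degrees. A call has 1 to 5 rows; each row shifts and turns the commanded pose from where the row before left it, along the tool's axes as they then stand; what a row does not reach is not made up. A row lasts 1/12 s, in which the tool goes at most 41.7 mm and 7.16 degrees, less where a joint would pass 70% of its speed; a pose out of reach is approached as far as the arm can. A call is refused whole if a number of a shift passes 0.0417 or a number of a turn 7.16, either way. A call with a gripper value outside its range is refused whole. "hand" is the finger opening in m, from 0 to 0.087, set as the call begins (left out, the last holds). The fingers move at their own pace and stop on an object; the grip force is fixed at half the most. Time passes only in rows, so rows that do not move let the fingers close. It gives the time, the measured TCP pose, the force, the opening and the grip force at its end, in the units of the state.
- r.sense(): the state, without advancing time (a new reading comes with each control period).
- imaging.capture(name): name is "scene" or "top" or "wrist"; returns a dict with "frame" (480x640x3 uint8, blue, green, red), "intrinsics" (3x3 intrinsics, pixels), "eye" and "orientation" of the camera in the world. Camera axes: x right, y down, z forward; pixel columns grow to the right and rows downward; lengths in m; the calibration is good to about 2 mm. A picture is of the moment at which its call begins. There is no depth.
- r.finish_job(): hands the job in; it is judged then, once.
Trained networks look in a picture, given as the dict that the camera call returned (one of the last four; its "shot" number tells which), for a name from the list of things; names that differ only in an ending like _2 or _b are one class to them, and where a whole thing is asked for, a point or a joint stands for the part that bears it (a point fixed in the world has none). Each returns a list of dicts, best first, with "confidence" (0 to 1); they miss things now and then, are a little off and sometimes report something else, mostly with a low value. They report only what shows in the picture. A call takes as long as a camera call.
- models.cut_out(picture, target): "region" (480x640 bool, what is visible of it) and "extent" ([left, top, width, height] as shares, 0 to 1, of the picture: columns of its width, rows of its height, round what is visible of it).
- models.place_of(picture, target): "at" ([column, row] as shares, 0 to 1, of the picture: columns of its width, rows of its height: a listed point, or the origin of a listed thing).
The state is a dict: "time_s": time; "joints": joint angles; "joint_velocities": joint speeds; "effort": joint torques, N m; "tcp_pos": TCP position; "ee_rot": TCP orientation; "wrist_force": force on the tool from outside, world axes, zero at the start; "moment": the same for the moment, N m; "gripper_width": opening from 0.0 (shut) to 1.0 (fully open); "gripper_force": force on a finger pad.
Only numpy, scipy, OpenCV 4.12 (cv2) and the standard library are available. Lean on these libraries where they do the work, as an engineer would, in place of code of your own. Each camera call takes 0.05 s, during which the arm holds its last target. There are 200 camera calls.

### The job

The stock markers on the rail no longer agree with the tubs behind them: one tub is down to its last few nuts but its marker still says stocked, and one well-filled tub's marker still says refill. With the fingertips only, flip the nearly empty tub's marker over towards you (outlined face up) and the refilled tub's marker back towards its tub (solid face up), each pushed down gently until it lies flat on its rest. Leave the third marker alone and do not shift or lift the tubs or the things lying about.

Things in the scene. Friction and masses are not known exactly. Their poses are not given: they have to be found in the camera images.
- stand_a: One of three like marker stands, fixed in a row on a flat rail, 175 mm apart; its tub is the one 150 mm behind. Origin: at bench height under the pivot; x towards its tub, y along the axle, z up. Axle 62 mm above the bench. Cheeks 38 mm either side, reaching 51 mm before and behind, 73 mm high. Between cheeks: rest bars 44 mm before and behind the axle, tops 59.5 mm high; open below the tab.
- marker_a (a joint): Angle of the marker on stand_a, rad. 0: flat on the far rest bar, edge towards the tub, raised solid rectangle (stocked) on top. 1.57: upright. 3.14: flat on the near rest bar, edge towards the robot, raised rectangle outline (refill) on top. Stops at 0 and 3.14. Hinge friction 0.035 N m: it stays at any angle it is left; 2 N on the tab or 1 N at the edge moves it.
- marker_a_edge (a point): Middle of the free edge of the marker on stand_a; moves with it. The marker is a 5 mm aluminium plate, 70 mm wide along the axle, reaching 70 mm from it. On the other side of the axle it continues, in line, as a ribbed thumb tab 46 mm wide and 34 mm long: pressing the tab down raises the plate.
- stand_b: One of three like marker stands, fixed in a row on a flat rail, 175 mm apart; its tub is the one 150 mm behind. Origin: at bench height under the pivot; x towards its tub, y along the axle, z up. Axle 62 mm above the bench. Cheeks 38 mm either side, reaching 51 mm before and behind, 73 mm high. Between cheeks: rest bars 44 mm before and behind the axle, tops 59.5 mm high; open below the tab.
- marker_b (a joint): Angle of the marker on stand_b, rad. 0: flat on the far rest bar, edge towards the tub, raised solid rectangle (stocked) on top. 1.57: upright. 3.14: flat on the near rest bar, edge towards the robot, raised rectangle outline (refill) on top. Stops at 0 and 3.14. Hinge friction 0.035 N m: it stays at any angle it is left; 2 N on the tab or 1 N at the edge moves it.
- marker_b_edge (a point): Middle of the free edge of the marker on stand_b; moves with it. The marker is a 5 mm aluminium plate, 70 mm wide along the axle, reaching 70 mm from it. On the other side of the axle it continues, in line, as a ribbed thumb tab 46 mm wide and 34 mm long: pressing the tab down raises the plate.
- stand_c: One of three like marker stands, fixed in a row on a flat rail, 175 mm apart; its tub is the one 150 mm behind. Origin: at bench height under the pivot; x towards its tub, y along the axle, z up. Axle 62 mm above the bench. Cheeks 38 mm either side, reaching 51 mm before and behind, 73 mm high. Between cheeks: rest bars 44 mm before and behind the axle, tops 59.5 mm high; open below the tab.
- marker_c (a joint): Angle of the marker on stand_c, rad. 0: flat on the far rest bar, edge towards the tub, raised solid rectangle (stocked) on top. 1.57: upright. 3.14: flat on the near rest bar, edge towards the robot, raised rectangle outline (refill) on top. Stops at 0 and 3.14. Hinge friction 0.035 N m: it stays at any angle it is left; 2 N on the tab or 1 N at the edge moves it.
- marker_c_edge (a point): Middle of the free edge of the marker on stand_c; moves with it. The marker is a 5 mm aluminium plate, 70 mm wide along the axle, reaching 70 mm from it. On the other side of the axle it continues, in line, as a ribbed thumb tab 46 mm wide and 34 mm long: pressing the tab down raises the plate.
- tub_a: Nearly empty tub: the tallest of the three, see-through milky plastic, only its last few nuts and a scrap on the bare bottom. 151 x 128 mm, 60 mm high, thin walls, long side along the rail. Loose, light. Origin: centre of its underside.
- tub_b: Filled tub: milky tub with a heap of small parts, 166 x 131 mm, 46 mm high, long side along the rail. Loose. Origin: centre of its underside.
- tub_c: Filled tub: clear tray with a heap of terminals, 156 x 121 mm, 41 mm high, long side along the rail. Loose. Origin: centre of its underside.
- tape_roll: Roll of black insulating tape, 69 mm across, 19 mm high, lying on the bench between two stands, on the robot's side of the rail. Loose. Origin: centre of its underside.
- bolt_1: Hexagon bolt, 39 mm long, 14 mm across the head, lying on the bench between two stands. Loose. Origin: centre of its underside.
- bolt_3: Hexagon bolt, 35 mm long, 14 mm across the head, lying on the bench between two stands. Loose. Origin: centre of its underside.
- glue_pot: Small black screw-cap pot, 42 mm across, 78 mm high, on the bench to the right of the rail. Loose. Origin: centre of its underside.

How it is judged (in metres and radians):
At the end, for the whole second after the job is handed in: The nearly empty tub's marker is flipped over to within 0.12 rad (7 degrees) of flat on its near rest; the markers of both filled tubs lie within 0.12 rad of flat on their far rests; all stay so (value of joint marker_a above 3.02 rad and value of joint each of marker_b, marker_c below 0.12 rad); the robot touches nothing.
It fails at once if the third marker, which was right, is raised more than 0.35 rad (value of joint marker_c above 0.35 rad).
It fails at once if a tub is shifted more than 15 mm or lifted more than 8 mm (distance of any of tub_a, tub_b, tub_c from where it was at the start of the episode above 0.015 m or height (world z) of any of tub_a, tub_b, tub_c above 0.008 m).
It fails at once if the tape, a bolt or the pot is shifted or lifted by more than 20 mm (distance of any of tape_roll, bolt_1, bolt_3, glue_pot from where it was at the start of the episode above 0.02 m).
It fails at once if a marker is forced or squeezed with more than 40 N (contact force between the fingers and stand_a above 40 N or contact force between the fingers and stand_b above 40 N or contact force between the fingers and stand_c above 40 N).
It also fails if it takes over 61 s, if anything falls off the work surface, if the arm or the gripper's body presses on something with over 40 N, if the wrist force passes 120 N, or if a joint passes its speed limit or range.

## Working session

There is one attempt and no reset: what is moved stays moved. The work goes in short steps, Python scripts to look and compute and a tool call to move; the robot and the scene stay as the last step left them, time stands still between calls to the robot, and variables do not carry over. Pictures are saved under pics/ and viewed, at most 10 in all, crops included, and the job is handed in when it is done.

Besides the shell and the picture viewer there is one more tool, called after "Call:" by a JSON object that holds its "op" and its "data". apply_moves: Moves the arm, as the interface text tells. Its arguments: {"type":"object","properties":{"moves":{"type":"array"},"hand":{"type":"number"}},"required":["moves"]}

```bash
mkdir -p pics; cat > h.py <<'E'
from station import r, imaging, models
import numpy as np, cv2
def ray(p,u,v):
    d=np.array(p['orientation'])@np.linalg.solve(np.array(p['intrinsics']),[u,v,1.]);return np.array(p['eye']),d
def atz(p,u,v,z):
    o,d=ray(p,u,v);return o+d*(z-o[2])/d[2]
def proj(p,X):
    c=np.array(p['intrinsics'])@(np.array(p['orientation']).T@(np.array(X)-p['eye']));return c[:2]/c[2]
def tri(a,ua,b,ub):
    A=[];B=[]
    for p,u in((a,ua),(b,ub)):
        o,d=ray(p,*u);d=d/np.linalg.norm(d);M=np.eye(3)-np.outer(d,d);A.append(M);B.append(M@o)
    return np.linalg.solve(sum(A),sum(B))
E
python3 - <<'E'
from h import *
P={n:imaging.capture(n) for n in('scene','top','wrist')}
for n,p in P.items():
    cv2.imwrite(f'pics/{n}0.png',p['frame'])
    print(n,np.round(p['eye'],3).tolist(),np.round(p['orientation'],3).tolist(),p['intrinsics'][0][0])
for n in('scene','top'):
  for t in('stand_a','marker_a_edge','tub_a','tub_b','tub_c','tape_roll','bolt_1','glue_pot'):
    print(n,t,[(np.round(np.array(d['at'])*[640,480],1).tolist(),round(d['confidence'],2)) for d in models.place_of(P[n],t)][:5])
s=r.sense();print(s['tcp_pos'],s['ee_rot'],s['time_s'])
E
```

```text
scene [-0.181, -0.429, 0.903] [[0.502, -0.607, 0.616], [-0.865, -0.357, 0.353], [0.006, -0.71, -0.704]] 562.7415915538155
top [0.33, -0.006, 1.44] [[-0.012, -0.989, 0.15], [-1.0, 0.009, -0.017], [0.016, -0.15, -0.989]] 579.3852365908921
wrist [0.306, 0.552, 0.384] [[-0.37, -0.889, -0.269], [-0.929, 0.355, 0.104], [0.003, 0.288, -0.958]] 367.8273738596678
scene stand_a [([199.0, 223.9], 0.87), ([268.0, 249.5], 0.72), ([335.8, 284.7], 0.64)]
scene marker_a_edge [([279.2, 209.0], 0.61), ([450.1, 363.6], 0.27)]
scene tub_a [([300.4, 211.4], 0.87), ([368.7, 234.0], 0.85), ([240.4, 187.2], 0.71)]
scene tub_b [([300.4, 211.4], 0.87), ([368.7, 234.0], 0.85), ([240.4, 187.2], 0.71)]
scene tub_c [([300.4, 211.4], 0.87), ([368.7, 234.0], 0.85), ([240.4, 187.2], 0.71)]
scene tape_roll [([210.4, 256.6], 0.57), ([200.4, 225.2], 0.41)]
scene bolt_1 [([280.3, 294.1], 0.61), ([282.4, 281.7], 0.57)]
scene glue_pot [([451.2, 364.1], 0.65), ([350.9, 241.9], 0.62)]
top stand_a [([189.6, 262.0], 0.81), ([262.0, 256.1], 0.74), ([332.8, 255.9], 0.61), ([441.4, 281.2], 0.55)]
top marker_a_edge [([254.8, 226.2], 0.92)]
top tub_a [([187.2, 200.2], 0.97), ([326.3, 199.8], 0.66), ([258.7, 200.6], 0.63)]
top tub_b [([187.2, 200.2], 0.97), ([326.3, 199.8], 0.66), ([258.7, 200.6], 0.63)]
top tub_c [([187.2, 200.2], 0.97), ([326.3, 199.8], 0.66), ([258.7, 200.6], 0.63)]
top tape_roll [([223.2, 290.1], 0.87), ([290.3, 279.8], 0.35)]
top bolt_1 [([295.8, 294.6], 0.63), ([291.9, 278.4], 0.47)]
top glue_pot [([442.2, 280.0], 0.62)]
[0.23109812 0.58069608 0.222594  ] [[ 9.29105584e-01 -3.69814568e-01 -5.48454123e-06]
 [-3.69814565e-01 -9.29105579e-01  9.85700926e-05]
 [-4.15483740e-05 -8.95537602e-05 -9.99999995e-01]] 0.95
```

View pics/scene0.png

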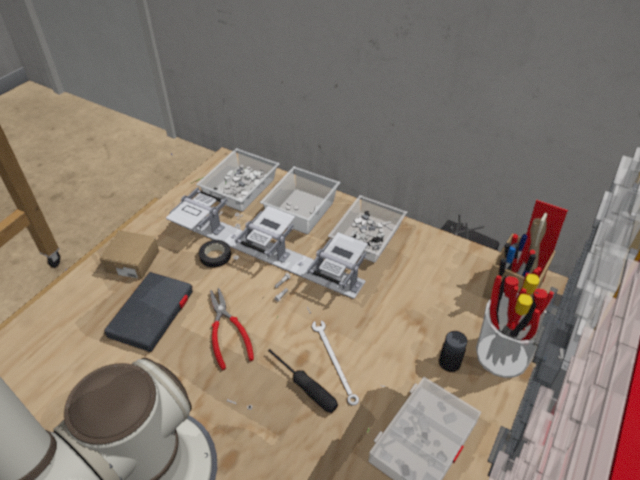

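View pics/top0.png

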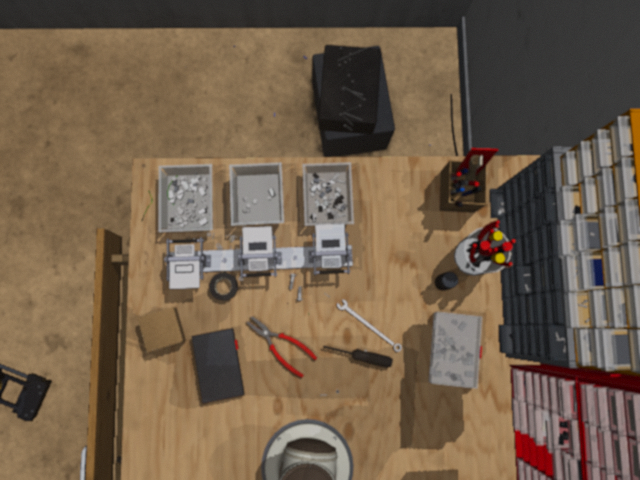

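The scene shows the middle tub (top view pixel 258,200) nearly empty, with its marker reading solid (258,245). The left tub (187,200) is full, but its marker is flipped towards the robot with the outline up (185,270). The right marker is correct.

```bash
python3 - <<'E'
from h import *
s=imaging.capture('scene');t=imaging.capture('top')
S=[(199,223.9),(268,249.5),(335.8,284.7)];T=[(189.6,262),(262,256.1),(332.8,255.9)]
for a,b in zip(S,T): print(tri(s,a,t,b).round(3), atz(s,*a,0).round(3),atz(t,*b,0).round(3))
# top-view enlargement
cv2.imwrite('pics/topc.png',cv2.resize(t['frame'][150:310,150:370],None,fx=3.6,fy=3.6,interpolation=cv2.INTER_CUBIC))
E
```

```text
[0.488 0.288 0.008] [0.492 0.298 0.   ] [0.493 0.286 0.   ]
[0.503 0.108 0.005] [0.504 0.114 0.   ] [0.506 0.106 0.   ]
[ 0.502 -0.067 -0.009] [ 0.492 -0.066  0.   ] [ 0.504 -0.071  0.   ]
```

View pics/topc.png

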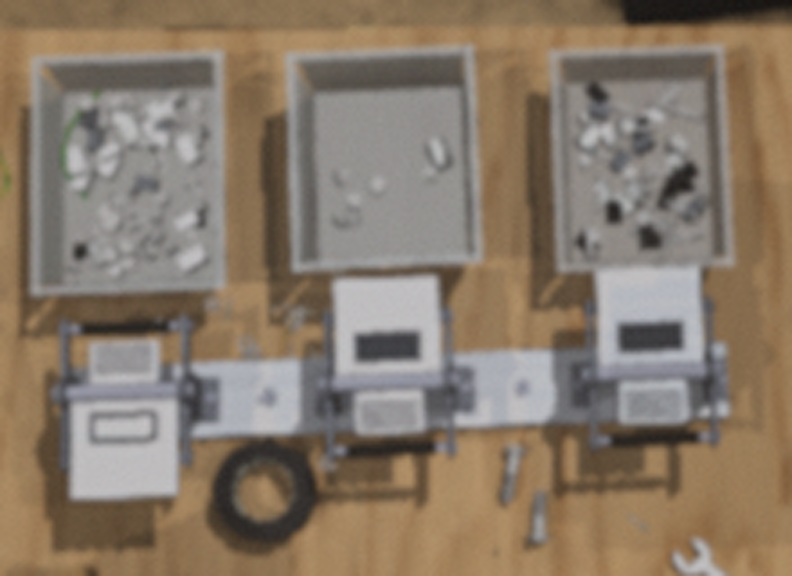

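The crop shows the axle centres at about (125,388), (389,380) and (653,372), so the rail is slightly yawed.

```bash
python3 - <<'E'
from h import *
t=imaging.capture('top')
f=lambda u,v,z:atz(t,150+u/3.6,150+v/3.6,z)
A=[f(125,390,.064),f(389,382,.064),f(653,374,.064)];print(np.round(A,3))
d=A[0]-A[2];print(np.linalg.norm(d[:2]), 'yaw',np.degrees(np.arctan2(-d[0],d[1])))
for n,u,v in(('edgeM',386,278),('edgeL',122,497),('tabM far',389,432),('tabL',124,343)):print(n,f(u,v,.064).round(3))
E
```

```text
[[ 0.494  0.285  0.064]
 [ 0.498  0.11   0.064]
 [ 0.501 -0.065  0.064]]
0.34962306930051007 yaw 1.194450661047163
edgeM [0.568 0.113 0.064]
edgeL [0.423 0.285 0.064]
tabM far [0.465 0.11  0.064]
tabL [0.526 0.286 0.064]
```

Call:
{"op": "apply_moves", "data": {"moves": [[[0,0,0],-7.1],[[0,0,0],-7.1],[[0,0,0],-7.1]], "hand": 0}}

```text
time_s: 1.35
tcp_pos: [0.2311, 0.5807, 0.2225]
ee_rot: [[1.0, -0.001, 0.0], [-0.001, -1.0, -0.0], [0.0, 0.0, -1.0]]
wrist_force: [-0.6, 0.5, 0.1]
gripper_width: 0.858
gripper_force: 0.0
```

Call:
{"op": "apply_moves", "data": {"moves": [[[0.028,0.028,0],-1.2],[[0.028,0.029,0],0],[[0.028,0.029,0],0],[[0.028,0.029,0],0],[[0.028,0.029,0],0]]}}

```text
time_s: 1.77
tcp_pos: [0.3734, 0.4367, 0.2228]
ee_rot: [[1.0, 0.015, 0.0], [0.015, -1.0, 0.0], [0.0, -0.0, -1.0]]
wrist_force: [1.1, 0.6, 0.2]
gripper_width: 0.482
gripper_force: 0.0
```

Call:
{"op": "apply_moves", "data": {"moves": [[[0.028,0.029,0],0],[[0.028,0.029,0],0],[[0.028,0.029,0],0],[[0.028,0.029,0],0],[[0.015,0.029,0],0]]}}

```text
time_s: 2.18
tcp_pos: [0.5039, 0.2933, 0.2225]
ee_rot: [[1.0, 0.013, 0.001], [0.013, -1.0, 0.0], [0.001, -0.0, -1.0]]
wrist_force: [0.3, 0.6, 0.4]
gripper_width: 0.097
gripper_force: 0.0
```

Call:
{"op": "apply_moves", "data": {"moves": [[[0,0,0.03],0],[[0,0,0.03],0],[[0,0,0.03],0],[[0,0,0],0],[[0,0,0],0]]}}

```text
time_s: 2.6
tcp_pos: [0.5012, 0.2942, 0.1317]
ee_rot: [[1.0, 0.014, -0.002], [0.014, -1.0, -0.003], [-0.002, 0.003, -1.0]]
wrist_force: [-0.2, -0.3, 0.2]
gripper_width: 0.006
gripper_force: 0.0
```

```bash
python3 - <<'E'
from h import *
w=imaging.capture('wrist');s=r.sense();print(s['tcp_pos'],s['ee_rot'][:,0],s['gripper_width'],s['wrist_force'])
f=w['frame'].copy()
for X,c in(((.494,.285,.064),(0,0,255)),((.519,.2855,.064),(0,255,0)),((.424,.2835,.064),(255,0,0)),((.498,.110,.064),(0,0,255))):
    u=proj(w,X);print(u);cv2.circle(f,tuple(int(x) for x in u),4,c,-1)
cv2.imwrite('pics/w1.png',f)
E
```

```text
[0.50227549 0.29532597 0.13357539] [0.9998902  0.01475371 0.00138438] 0.008193870274215132 [-0.24851521  0.33599221  0.63141187]
[325.27996221 267.89903173]
[325.47703395 231.72274053]
[324.92390905 358.66618265]
[587.56387764 265.45719974]
```

View pics/w1.png

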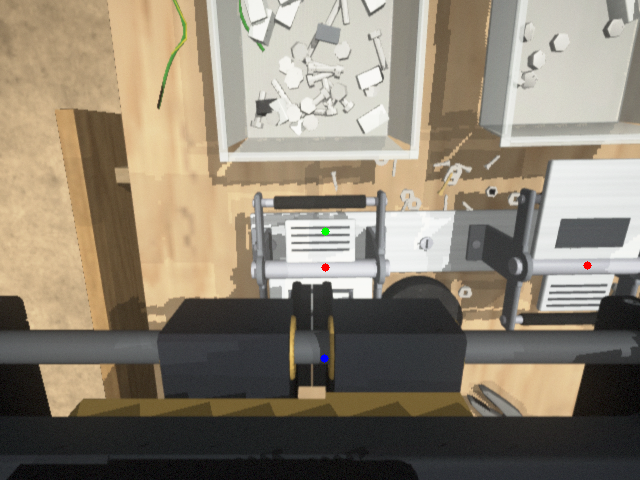

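The picture shows stand_b's axle at about (320,269) and its tab at (320,235). My estimate agrees to about 3 mm. Next I press the tab.

Call:
{"op": "apply_moves", "data": {"moves": [[[0.016,0.007,0.02],0],[[0,0,0.02],0],[[0,0,0.015],0],[[0,0,0],0],[[0,0,0],0]]}}

```text
time_s: 3.07
tcp_pos: [0.5185, 0.289, 0.0793]
ee_rot: [[1.0, 0.015, 0.002], [0.015, -1.0, 0.001], [0.002, -0.001, -1.0]]
wrist_force: [0.1, 0.1, 0.7]
gripper_width: 0.009
gripper_force: 0.0
```

Call:
{"op": "apply_moves", "data": {"moves": [[[0,0,0.006],0],[[0,0,0.006],0],[[0,0,0.006],0],[[0,0,0.006],0],[[0,0,0.006],0]]}}

```text
time_s: 3.48
tcp_pos: [0.5182, 0.2887, 0.048]
ee_rot: [[1.0, 0.015, 0.002], [0.015, -1.0, 0.001], [0.002, -0.001, -1.0]]
wrist_force: [0.9, -0.0, 2.8]
gripper_width: 0.005
gripper_force: 1.1
```

Call:
{"op": "apply_moves", "data": {"moves": [[[0,0,0.006],0],[[0,0,0.005],0],[[0,0,0],0]]}}

```text
time_s: 3.73
tcp_pos: [0.5171, 0.2876, 0.0349]
ee_rot: [[1.0, 0.014, -0.002], [0.014, -1.0, -0.001], [-0.002, 0.001, -1.0]]
wrist_force: [1.1, 0.8, 0.8]
gripper_width: 0.009
gripper_force: 0.4
```

Call:
{"op": "apply_moves", "data": {"moves": [[[0,0,-0.02],0],[[0,0,-0.035],0],[[0,0,-0.035],0],[[0,0,-0.025],0],[[0,0,0],0]]}}

```text
time_s: 4.15
tcp_pos: [0.5202, 0.2899, 0.1575]
ee_rot: [[1.0, 0.015, 0.009], [0.015, -1.0, 0.006], [0.009, -0.006, -1.0]]
wrist_force: [0.6, 1.6, 0.8]
gripper_width: 0.003
gripper_force: 0.0
```

Call:
{"op": "apply_moves", "data": {"moves": [[[-0.035,0,0],0],[[-0.035,0,0],0],[[-0.03,0,0],0],[[0,0,0],0],[[0,0,0],0]]}}

```text
time_s: 4.57
tcp_pos: [0.4161, 0.2862, 0.1512]
ee_rot: [[1.0, 0.016, -0.001], [0.016, -1.0, -0.001], [-0.001, 0.001, -1.0]]
wrist_force: [0.7, -1.1, 0.5]
gripper_width: 0.007
gripper_force: 0.0
```

```bash
python3 - <<'E'
from h import *
w=imaging.capture('scene');s=r.sense();print(s['tcp_pos'],s['wrist_force'])
cv2.imwrite('pics/s2.png',cv2.resize(w['frame'][130:310,140:380],None,fx=3.3,fy=3.3,interpolation=cv2.INTER_CUBIC))
E
```

```text
[0.4172419  0.28668127 0.15134534] [ 1.18170089 -0.00980725 -0.68278448]
```

View pics/s2.png

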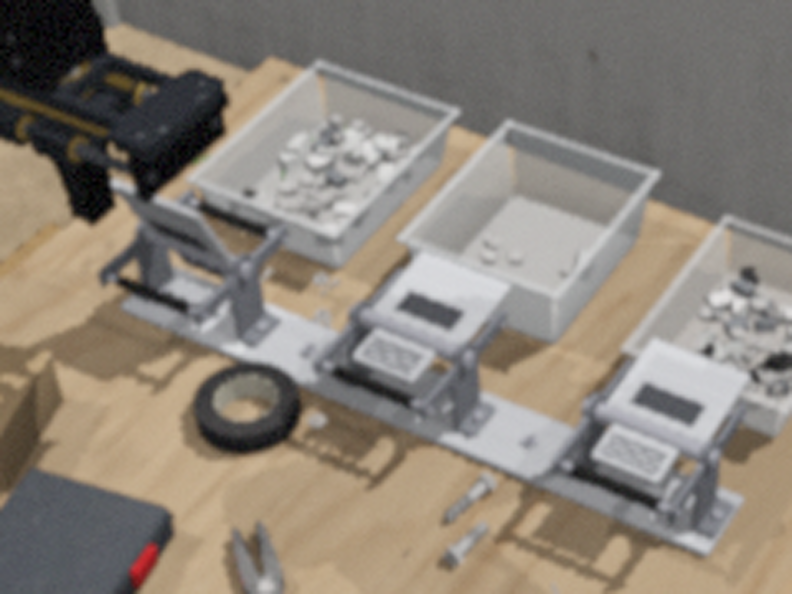

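Marker_b stands about 60° up on the robot's side. Next I go down in front of it and push it over.

Call:
{"op": "apply_moves", "data": {"moves": [[[0,0,0.03],0],[[0,0,0.026],0],[[0.01,0,0],0],[[0.01,0,0],0],[[0.01,0,0],0]]}}

```text
time_s: 5.03
tcp_pos: [0.4503, 0.2879, 0.0964]
ee_rot: [[1.0, 0.014, 0.002], [0.014, -1.0, 0.001], [0.002, -0.001, -1.0]]
wrist_force: [-0.2, 0.2, 0.7]
gripper_width: 0.004
gripper_force: 0.0
```

Call:
{"op": "apply_moves", "data": {"moves": [[[0.012,0,0],0],[[0.012,0,0],0],[[0.012,0,0],0],[[0.012,0,0],0],[[0.012,0,0],0]]}}

```text
time_s: 5.45
tcp_pos: [0.5096, 0.288, 0.0967]
ee_rot: [[1.0, 0.013, 0.001], [0.013, -1.0, 0.001], [0.001, -0.001, -1.0]]
wrist_force: [-0.3, 0.6, 0.0]
gripper_width: 0.004
gripper_force: 0.4
```

Call:
{"op": "apply_moves", "data": {"moves": [[[0.012,0,0],0],[[0.01,0,0.002],0],[[0.008,0,0.004],0],[[0.006,0,0.005],0],[[0,0,0],0]]}}

```text
time_s: 5.87
tcp_pos: [0.5446, 0.288, 0.0834]
ee_rot: [[1.0, 0.013, -0.001], [0.013, -1.0, -0.001], [-0.001, 0.001, -1.0]]
wrist_force: [-0.4, -1.1, -0.6]
gripper_width: 0.006
gripper_force: 0.0
```

Now press down to flat.

Call:
{"op": "apply_moves", "data": {"moves": [[[0,0,0.006],0],[[0,0,0.005],0],[[0,0,0.004],0],[[0,0,0.002],0],[[0,0,0],0]]}}

```text
time_s: 6.28
tcp_pos: [0.5429, 0.2883, 0.0669]
ee_rot: [[1.0, 0.014, -0.001], [0.014, -1.0, -0.001], [-0.001, 0.001, -1.0]]
wrist_force: [0.4, 0.4, -0.5]
gripper_width: 0.004
gripper_force: 0.0
```

Call:
{"op": "apply_moves", "data": {"moves": [[[0,0,0.001],0],[[0,0,0.001],0],[[0,0,0],0]]}}

```text
time_s: 6.53
tcp_pos: [0.5435, 0.2884, 0.0655]
ee_rot: [[1.0, 0.014, -0.0], [0.014, -1.0, 0.0], [-0.0, -0.0, -1.0]]
wrist_force: [0.2, -0.4, 0.2]
gripper_width: 0.004
gripper_force: 0.0
```

Call:
{"op": "apply_moves", "data": {"moves": [[[0,0,0.001],0],[[0,0,0.001],0],[[0,0,0],0]]}}

```text
time_s: 6.78
tcp_pos: [0.5437, 0.2886, 0.0648]
ee_rot: [[1.0, 0.014, 0.001], [0.014, -1.0, 0.0], [0.001, -0.0, -1.0]]
wrist_force: [-2.6, 0.5, 6.1]
gripper_width: 0.004
gripper_force: 2.9
```

```bash
python3 - <<'E'
from h import *
w=imaging.capture('scene');s=r.sense();print(s['tcp_pos'],s['wrist_force'])
cv2.imwrite('pics/s3.png',cv2.resize(w['frame'][130:310,140:380],None,fx=3.3,fy=3.3,interpolation=cv2.INTER_CUBIC))
E
```

```text
[0.54370487 0.28857615 0.06483512] [-2.7335579   0.44092055  6.39684083]
```

View pics/s3.png

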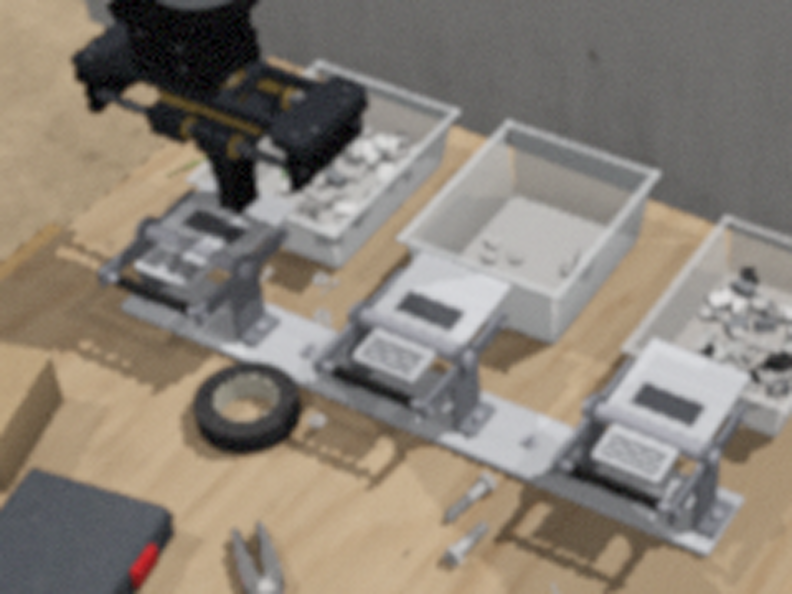

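Marker_b is flat with its solid face up; contact was about 6 N at z=0.065. Moving to stand_a's tab.

Call:
{"op": "apply_moves", "data": {"moves": [[[0,0,-0.02],0],[[0,0,-0.03],0],[[0,0,-0.025],0],[[-0.015,0.035,0],0],[[-0.015,0.035,0],0]]}}

```text
time_s: 7.25
tcp_pos: [0.5156, 0.2192, 0.1402]
ee_rot: [[1.0, 0.016, 0.004], [0.016, -1.0, 0.003], [0.004, -0.003, -1.0]]
wrist_force: [-0.7, -1.2, -0.3]
gripper_width: 0.009
gripper_force: 0.0
```

Call:
{"op": "apply_moves", "data": {"moves": [[[-0.015,0.035,0],0],[[-0.015,0.035,0],0],[[-0.014,0.035,0],0],[[0,0,0],0],[[0,0,0],0]]}}

```text
time_s: 7.67
tcp_pos: [0.4714, 0.1108, 0.139]
ee_rot: [[1.0, 0.012, 0.001], [0.012, -1.0, 0.0], [0.001, -0.0, -1.0]]
wrist_force: [0.9, 0.4, -0.5]
gripper_width: 0.007
gripper_force: 0.0
```

```bash
python3 - <<'E'
from h import *
w=imaging.capture('wrist');s=r.sense();print(s['tcp_pos'])
f=w['frame'].copy()
for X,c in(((.4975,.112,.064),(0,0,255)),((.473,.112,.064),(0,255,0)),((.494,.287,.064),(0,0,255))):
    u=proj(w,X);print(u);cv2.circle(f,tuple(int(x) for x in u),4,c,-1)
cv2.imwrite('pics/w2.png',f)
E
```

```text
[0.47230309 0.11199609 0.13909568]
[310.67950222 216.71209317]
[310.27932712 251.97336589]
[ 45.85446329 218.86241501]
```

View pics/w2.png

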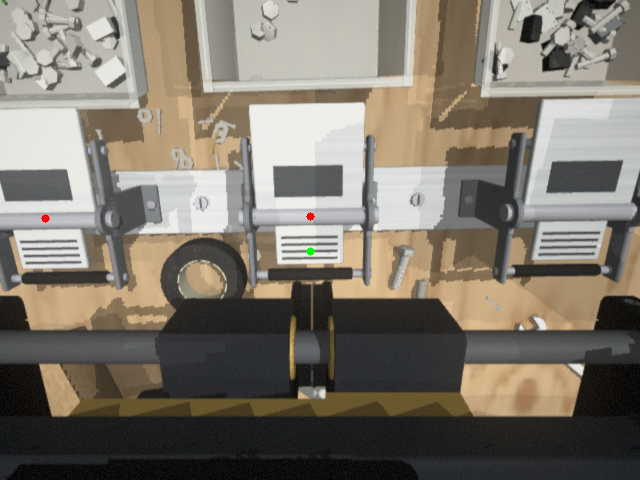

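The axle and tab estimates line up with the picture: axle at (309,216), tab at (309,248). I now press marker_a's tab the same way.

Call:
{"op": "apply_moves", "data": {"moves": [[[0,0,0.025],0],[[0,0,0.025],0],[[0,0,0.012],0],[[0,0,0],0],[[0,0,0.006],0]]}}

```text
time_s: 8.13
tcp_pos: [0.4734, 0.1137, 0.0709]
ee_rot: [[1.0, 0.016, 0.002], [0.016, -1.0, 0.0], [0.002, -0.0, -1.0]]
wrist_force: [0.1, 0.4, 0.7]
gripper_width: 0.004
gripper_force: 0.0
```

Call:
{"op": "apply_moves", "data": {"moves": [[[0,0,0.006],0],[[0,0,0.006],0],[[0,0,0.006],0],[[0,0,0.006],0],[[0,0,0.006],0]]}}

```text
time_s: 8.55
tcp_pos: [0.4718, 0.1124, 0.0402]
ee_rot: [[1.0, 0.014, -0.0], [0.014, -1.0, 0.0], [-0.0, -0.0, -1.0]]
wrist_force: [-1.6, -0.0, 2.7]
gripper_width: 0.006
gripper_force: 0.8
```

Call:
{"op": "apply_moves", "data": {"moves": [[[0,0,0.005],0],[[0,0,0],0]]}}

```text
time_s: 8.72
tcp_pos: [0.4709, 0.1117, 0.0341]
ee_rot: [[1.0, 0.013, -0.003], [0.013, -1.0, -0.001], [-0.003, 0.001, -1.0]]
wrist_force: [-0.4, -1.0, -0.5]
gripper_width: 0.006
gripper_force: 0.1
```

Call:
{"op": "apply_moves", "data": {"moves": [[[0,0,-0.02],0],[[0,0,-0.035],0],[[0,0,-0.035],0],[[0,0,-0.03],0],[[0,0,0],0]]}}

```text
time_s: 9.13
tcp_pos: [0.4759, 0.1141, 0.1618]
ee_rot: [[1.0, 0.015, 0.012], [0.015, -1.0, 0.005], [0.012, -0.005, -1.0]]
wrist_force: [0.5, -0.2, 0.1]
gripper_width: 0.006
gripper_force: 0.0
```

Call:
{"op": "apply_moves", "data": {"moves": [[[0.035,0,0],0],[[0.035,0,0],0],[[0.03,0,0],0],[[0,0,0],0],[[0,0,0],0]]}}

```text
time_s: 9.55
tcp_pos: [0.5726, 0.1134, 0.154]
ee_rot: [[1.0, 0.012, -0.002], [0.012, -1.0, -0.001], [-0.002, 0.001, -1.0]]
wrist_force: [-0.9, -0.3, -1.1]
gripper_width: 0.002
gripper_force: 0.0
```

Call:
{"op": "apply_moves", "data": {"moves": [[[0,0,0.03],0],[[0,0,0.026],0],[[-0.01,0,0],0],[[-0.01,0,0],0],[[-0.01,0,0],0]]}}

```text
time_s: 9.97
tcp_pos: [0.541, 0.1134, 0.1006]
ee_rot: [[1.0, 0.015, 0.001], [0.015, -1.0, 0.0], [0.001, -0.0, -1.0]]
wrist_force: [0.1, 0.1, 0.6]
gripper_width: 0.004
gripper_force: 0.0
```

Call:
{"op": "apply_moves", "data": {"moves": [[[-0.012,0,0],0],[[-0.012,0,0],0],[[-0.012,0,0],0],[[-0.012,0,0],0],[[-0.012,0,0],0]]}}

```text
time_s: 10.38
tcp_pos: [0.4821, 0.1133, 0.1021]
ee_rot: [[1.0, 0.015, 0.005], [0.015, -1.0, 0.003], [0.005, -0.003, -1.0]]
wrist_force: [1.1, 0.7, 0.4]
gripper_width: 0.002
gripper_force: 0.4
```

Call:
{"op": "apply_moves", "data": {"moves": [[[-0.012,0,0.003],0],[[-0.01,0,0.004],0],[[-0.008,0,0.005],0],[[-0.005,0,0.006],0],[[0,0,0],0]]}}

```text
time_s: 10.8
tcp_pos: [0.4454, 0.1118, 0.0815]
ee_rot: [[1.0, 0.014, -0.001], [0.014, -1.0, -0.0], [-0.001, 0.0, -1.0]]
wrist_force: [-1.0, -0.3, 0.1]
gripper_width: 0.003
gripper_force: 0.0
```

Call:
{"op": "apply_moves", "data": {"moves": [[[0,0,0.006],0],[[0,0,0.005],0],[[0,0,0.003],0],[[0,0,0],0]]}}

```text
time_s: 11.13
tcp_pos: [0.4469, 0.1118, 0.0665]
ee_rot: [[1.0, 0.013, -0.002], [0.013, -1.0, -0.001], [-0.002, 0.001, -1.0]]
wrist_force: [0.1, 0.4, 0.3]
gripper_width: 0.007
gripper_force: 0.0
```

Call:
{"op": "apply_moves", "data": {"moves": [[[0,0,0.001],0],[[0,0,0.001],0],[[0,0,0],0]]}}

```text
time_s: 11.38
tcp_pos: [0.4471, 0.112, 0.0653]
ee_rot: [[1.0, 0.014, -0.0], [0.014, -1.0, -0.0], [-0.0, 0.0, -1.0]]
wrist_force: [-0.1, 0.0, 1.1]
gripper_width: 0.006
gripper_force: 0.0
```

Call:
{"op": "apply_moves", "data": {"moves": [[[0,0,0.001],0],[[0,0,0],0]]}}

```text
time_s: 11.55
tcp_pos: [0.4473, 0.1121, 0.0649]
ee_rot: [[1.0, 0.014, 0.0], [0.014, -1.0, -0.0], [0.0, 0.0, -1.0]]
wrist_force: [-1.5, 0.1, 2.1]
gripper_width: 0.005
gripper_force: 1.0
```

One more millimetre, then retreat and check.

Call:
{"op": "apply_moves", "data": {"moves": [[[0,0,0.001],0],[[0,0,0],0]]}}

```text
time_s: 11.72
tcp_pos: [0.4473, 0.1121, 0.0646]
ee_rot: [[1.0, 0.015, 0.001], [0.015, -1.0, -0.0], [0.001, 0.0, -1.0]]
wrist_force: [-2.8, -0.1, 9.4]
gripper_width: 0.005
gripper_force: 4.5
```

Call:
{"op": "apply_moves", "data": {"moves": [[[0,0,-0.02],0],[[0,0,-0.035],0],[[0,0,-0.035],0],[[-0.04,0,0],0],[[-0.04,0,0],0]]}}

```text
time_s: 12.13
tcp_pos: [0.3686, 0.1124, 0.1553]
ee_rot: [[1.0, 0.011, 0.005], [0.011, -1.0, 0.004], [0.005, -0.004, -1.0]]
wrist_force: [-1.8, 0.4, -0.6]
gripper_width: 0.004
gripper_force: 0.0
```

Call:
{"op": "apply_moves", "data": {"moves": [[[-0.03,0,-0.02],0],[[0,0,0],0],[[0,0,0],0],[[0,0,0],0]]}}

```text
time_s: 12.47
tcp_pos: [0.3375, 0.111, 0.1738]
ee_rot: [[1.0, 0.015, 0.001], [0.015, -1.0, 0.001], [0.001, -0.001, -1.0]]
wrist_force: [-0.2, 0.1, -0.3]
gripper_width: 0.005
gripper_force: 0.0
```

```bash
python3 - <<'E'
from h import *
w=imaging.capture('scene');s=r.sense();print(s['tcp_pos'],s['wrist_force'])
cv2.imwrite('pics/s4.png',cv2.resize(w['frame'][130:310,140:380],None,fx=3.3,fy=3.3,interpolation=cv2.INTER_CUBIC))
cv2.imwrite('pics/w4.png',imaging.capture('wrist')['frame'])
E
```

```text
[0.33764324 0.11087171 0.17342018] [-0.32308993  0.25535655 -0.52809068]
```

View pics/s4.png

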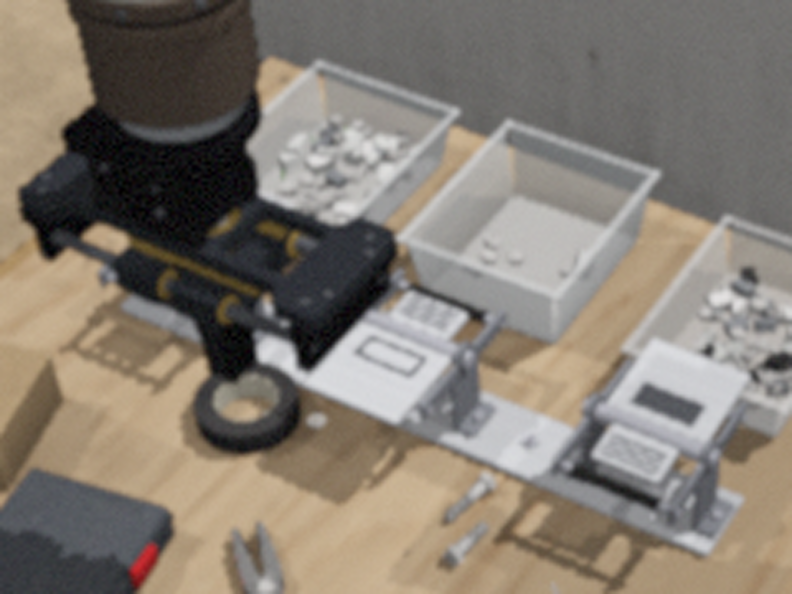

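View pics/w4.png

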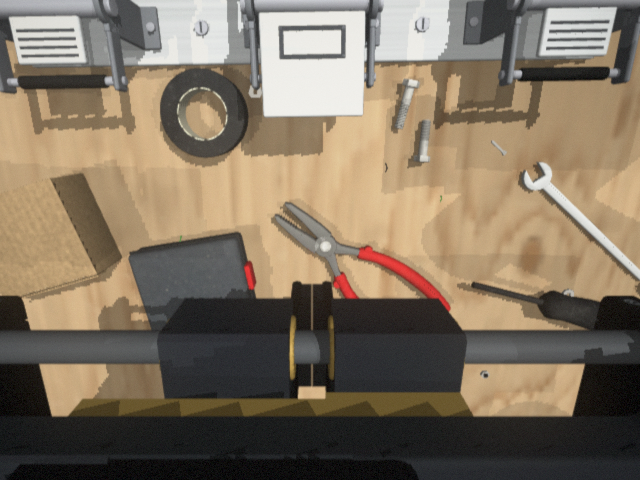

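Marker_a lies flat with its outline up (wrist view 312,60). The tabs of marker_b and marker_c show on the robot's side, so both are flat on their far rests, and the gripper is clear.

```bash
python3 -c "
from station import r
print(r.finish_job())"
```

```text
the job is handed in; nothing more can be done
None
```

I flipped marker_a (nearly empty tub) to its near rest, outline up, and marker_b (refilled tub) to its far rest, solid face up. I left marker_c alone and handed the job in at about 12.5 s; the hand-in returned no verdict, but the last pictures showed the markers as required.

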